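# Sort the loose parts, then hold up the cleaned splitter in the tongs

## Task

Tidy the cabinet parts: place the loose white jack in the blue jack tray and the loose brass coupler in the yellow coupler tray. Then grip the black tongs by their blue pads, close their yellow tips on the freshly cleaned splitter and lift it with the tongs, at least 8 cm above its stand, never touching the splitter with the robot itself or knocking it off. Finish while still holding it up, still, in the tongs, and leave everything else on the bench where it is.

Things in the scene. Friction and masses are not known exactly. Their poses are not given: they have to be found in the camera images.
- tongs: Black tongs on their side, 195 mm long, 0.09 kg, balancing near the pads: two arms hinged at the rear (-x), sprung open. Origin: underside, midway between the blue grip pads (outer faces); x to the tips, y to the left arm, z up. Pads: 42 mm long (x -21 to 21 mm), z 0 to 30 mm; 61 mm across outside at rest, 45 mm with the tips closed on the splitter. Squeeze the pads along y to close the tips.
- tongs_l: The tongs' left (+y) arm; origin on its hinge, 73 mm behind the tongs' origin, 10 mm to +y. It turns up to 0.15 rad as the pads are squeezed. Spring: about 6 N per pad starts it, 10 N when the tips reach the splitter; the rest of the squeeze presses on the splitter (about half of it).
- tongs_r: The tongs' right (-y) arm; origin on its hinge, 73 mm behind the tongs' origin, 10 mm to -y. It mirrors the left arm (both move together).
- tongs_tip (a point): Midway between the yellow tips: 92 mm ahead (+x) of the tongs' origin, 12 mm above their underside; moves with the tongs. Tips: 34 mm long (x), z 4 to 20 mm. Gap between them: about 62 mm at rest, 48 mm with the pads squeezed to 55 mm outside (good for carrying the tongs open), 26 mm on the splitter.
- splitter: Freshly cleaned dark metal coax splitter with a light top plate, standing on the blue stand; block 40 x 26 x 28 mm (x, y, z), 0.05 kg nominal; origin at the centre of its underside. Brass ports stick out 11 mm from its +x end (two) and -x end (one); the flat +y and -y sides, 26 mm apart, are for the tongs, coming from the -x end.
- stand: Blue drying stand, fixed: base 90 x 70 x 6 mm, with a post 36 x 20 mm (x, y) whose top is 40 mm above the table; origin at the centre of its underside. The splitter rests centred on the post, and overhangs it 3 mm at each y side.
- jack: White data jack, block 32 x 17 x 20 mm (x, y, z) with a black opening at its -x end, lying loose on the table; origin at the centre of its underside.
- coupler: Brass coax coupler: square nut 16 x 15 x 15 mm (x, y, z) in the middle, round barrel 10 mm thick and 38 mm long along x; loose on the table; origin below the centre, at the nut's underside (barrel axis at z 7.5 mm).
- jack_tray: Blue open tray for data jacks, fixed, 150 x 140 mm, 35 mm tall, walls and floor 4 to 5 mm; origin at the centre of its underside. One white jack is already fixed in it along the +x wall (tray x 46 to 64 mm); the rest is free.
- coupler_tray: Yellow open tray for couplers, fixed, same size and origin; one brass coupler is already fixed in it along the +x wall (tray x 46 to 64 mm); the rest is free.
- tape: Bystander: black tape roll, 60 mm across, 18 mm tall, lying flat, leave alone; origin at the underside
- cleaner: Bystander: white spray bottle with red cap and blue label, 48 mm across, 150 mm tall, leave alone; origin at the underside
- screwdriver: Bystander: red-handled screwdriver lying down; origin under its middle, leave alone
- socket: Bystander: white wall socket, 80 x 80 x 34 mm, lying on its back, leave alone; origin at the underside
- cup: Bystander: grey plastic cup, 72 mm across, 80 mm tall, leave alone; origin at the underside
- faceplate: Bystander: white three-port faceplate with black openings, 70 x 45 x 10 mm, lying flat, leave alone; origin at the underside
Things that resemble listed ones, but are neither listed nor needed, are in the scene too. Leave any pink look-alike of the tongs alone.

How it is judged:
On the way, in this order (a step that is already met when the one before it is completed fails the run):
1. the loose jack lies in the blue tray and the loose coupler in the yellow tray, both let go (x of jack in the frame of jack_tray between -0.071 and 0.071 m and y of jack in the frame of jack_tray between -0.066 and 0.066 m and z of jack in the frame of jack_tray below 0.03 m and contact force between the fingers and jack below 0.1 N and linear speed of each of jack, coupler below 0.05 m/s and x of coupler in the frame of coupler_tray between -0.071 and 0.071 m and y of coupler in the frame of coupler_tray between -0.066 and 0.066 m and z of coupler in the frame of coupler_tray below 0.03 m and contact force between the fingers and coupler below 0.1 N), for 0.2 s.
2. the splitter is pinched between both tong tips and lifted off its stand, the fingers holding the tongs (height (world z) of splitter above 0.1 m and height (world z) of tongs above 0.05 m and contact force between each of tongs_l, tongs_r and splitter above 0.5 N and contact force between the fingers and tongs above 2 N and distance between splitter and tongs_tip below 0.045 m and contact force between each of the arm, the fingers and splitter below 0.1 N), for 0.2 s.
At the end, for the whole second after the job is handed in: Jack and coupler lie in their own trays, let go; the splitter hangs still (under 0.03 m/s), underside over 0.10 m above the table, pressed by both tong arms (over 0.5 N) within 45 mm of the tips' midpoint, untouched by the robot; fingers press the tongs (over 2 N), origin above 0.05 m (all of step 1 and all of step 2 and linear speed of splitter below 0.03 m/s); the arm keeps its last pose, push and grip.
It fails at once if the robot itself touches the splitter (contact force between any of the arm, the fingers and splitter above 0.5 N).
It fails at once if the splitter falls or is knocked off its stand (height (world z) of splitter below 0.03 m or angle between splitter's own z axis and vertical above 0.7 rad).
It fails at once if a bystander is moved by more than 3 cm (distance of any of tape, cleaner, screwdriver, socket, cup, faceplate from where it was at the start of the episode above 0.03 m).
It also fails if it takes over 67 s, if anything falls off the work surface, if the arm or the gripper's body presses on something with over 40 N, if the wrist force passes 120 N, or if a joint passes its speed limit or range.

## Robot

A 6-joint arm with a two-finger parallel gripper is mounted at the origin on the work surface. World frame = base frame: x ahead of the robot, y to its left, z up, the work surface at z = 0. Lengths are in m, angles in rad, forces in N, time in s.
With the tool pointing down it reaches from about 0.3 to 0.775 m from the base axis. Payload 14.6 kg.
Tool frame: the origin (TCP) lies midway between the tips of the shut fingers; the grasp point (between the pads) lies 19 mm behind it; z points along the fingers, y is the line along which they close (so a half turn about z gives the same grasp; the last joint's range is limited). The gripper opens to 94 mm and grips with 3 to 60 N. Pads are 16 mm wide; open, the fingers measure 119 mm over their backs; the gripper's body (75 mm by 177 mm) begins 78 mm behind the grasp point.
Start: joints at [-1.182, 0.3, 1.521, -0, 1.321, -0.067], TCP at [0.242, -0.494, 0.205] pointing down, gripper open.
Joint ranges: [-3.03, 3.03], [-0.79, 2.21], [0.23, 2.52], [-1.04, 4.18], [0, 3.07], [-2.55, 2.55]. Speed limits (rad/s): [2.22, 2.22, 2.57, 3.14, 3.14, 3.14].

## Interface

Orientations are given as [roll, pitch, yaw] about the fixed x, y, z axes, in that order (R = Rz(yaw) Ry(pitch) Rx(roll)).
In Python, from workcell import robot, grab_frame, camera_model gives the robot as it stands. The module is installed in compiled form; this text tells all that it offers.
- The arm moves only by the tool jog_arm, never from a script. Its argument "series" is a list of rows, each an object of numbers: "grip": the opening, from 0 (shut) to 1 (fully open); "tx", "ty", "tz": the shift along the world's x, y, z in cm; "wx", "wy", "wz": the turn, a rotation vector about the world's x, y, z in rad. A call has 1 to 5 rows; each row is the pose to reach, as a shift and turn from the pose commanded when the call began; what a row does not reach only later rows make up. A row lasts 1/10 s, in which the tool goes at most 50 mm and 8.59 degrees, less where a joint would pass 70% of its speed; a pose out of reach is approached as far as the arm can. A call with a gripper value outside its range is refused whole. The fingers move at their own pace and stop on an object; "grip_force" is the grip in N (left out, the last holds). Time passes only in rows, so rows that repeat a pose let the fingers close. It gives the time, the measured TCP pose, the force, the opening and the grip force at its end, in the units of the state.
- robot.get_obs(): the state, without advancing time (a new reading comes with each control period).
- grab_frame(name): name is "scene" or "top"; returns the picture (480x640x3 uint8, blue, green, red); there is no depth.
- camera_model(name): a dict with "camera_matrix" (3x3 intrinsics, pixels), "xyz" and "attitude" of the camera in the world. Camera axes: x right, y up, looking along -z (the intrinsics and any distortion apply to the point x, -y, -z); pixel columns grow to the right and rows downward; lengths in m; the calibration is good to about 2 mm. A picture is of the moment at which its call begins. camera_model takes no time and is no camera call.
- robot.job_done(): hands the job in; it is judged then, once.
The state is a dict: "time_s": time; "q": joint angles; "qd": joint speeds; "joint_torque": joint torques, N m; "position": TCP position; "ee_rot": TCP orientation; "contact_force": force on the tool from outside, world axes, zero at the start; "wrist_torque": the same for the moment, N m; "gripper_width": opening from 0.0 (shut) to 1.0 (fully open); "finger_force": force on a finger pad.
Only numpy, scipy, OpenCV 4.12 (cv2) and the standard library are available. Lean on these libraries where they do the work, as an engineer would, in place of code of your own. Each camera call takes 0.05 s, during which the arm holds its last target. There are 200 camera calls.

## Working session

There is one attempt and no reset: what is moved stays moved. The work goes in short steps, Python scripts to look and compute and a tool call to move; the robot and the scene stay as the last step left them, time stands still between calls to the robot, and variables do not carry over. Pictures are saved under pics/ and viewed, at most 10 in all, crops included, and the job is handed in when it is done.

Besides the shell and the picture viewer there is one more tool, called after "Call:" in YAML: its name, and indented under it one key for each argument. jog_arm: Moves the arm, as the interface text tells. Its arguments: {"type":"object","properties":{"series":{"type":"array","items":{"type":"object","properties":{"grip":{"type":"number"},"tx":{"type":"number"},"ty":{"type":"number"},"tz":{"type":"number"},"wx":{"type":"number"},"wy":{"type":"number"},"wz":{"type":"number"}}}},"grip_force":{"type":"number"}},"required":["series"]}

```bash
mkdir -p pics; python3 - <<'E'
from workcell import robot, grab_frame, camera_model
import cv2
for n in("scene","top"):
    cv2.imwrite(f"pics/{n}0.png",grab_frame(n)); print(n,camera_model(n))
o=robot.get_obs(); print(o)
E
```

```text
scene {'camera_matrix': array([[492.80222086,   0.        , 322.60741267],
       [  0.        , 492.80222086, 236.92763465],
       [  0.        ,   0.        ,   1.        ]]), 'xyz': array([ 1.09278352, -0.36027561,  0.89307226]), 'attitude': array([ 0.67234942, -0.00786106,  1.04033045])}
top {'camera_matrix': array([[564.04680729,   0.        , 310.80460471],
       [  0.        , 564.04680729, 238.00901849],
       [  0.        ,   0.        ,   1.        ]]), 'xyz': array([ 0.29357406, -0.00287387,  1.49276447]), 'attitude': array([ 0.13220514, -0.00326015, -1.59403753])}
{'time_s': 0.1, 'q': array([-1.18160055e+00,  3.00414013e-01,  1.52150608e+00, -2.26199725e-05,
        1.32071926e+00, -6.66126158e-02]), 'qd': array([ 0.00027371, -0.00259692, -0.00067671,  0.00041109, -0.00092791,
        0.0001884 ]), 'joint_torque': array([ 3.32320442e-04, -5.32647943e+01, -3.53284121e+01,  7.08558387e-02,
        2.34676333e-02, -6.13867860e-05]), 'position': array([ 0.24199951, -0.49363586,  0.20494937]), 'ee_rot': array([-3.14054681e+00, -4.78103520e-05,  4.55813972e-01]), 'contact_force': array([-0.81672255, -0.5111046 , -0.13676087]), 'wrist_torque': array([-0.02963128,  0.00651005, -0.03043075]), 'finger_force': 0.0, 'gripper_width': 1.004672922593655}
```

View pics/top0.png

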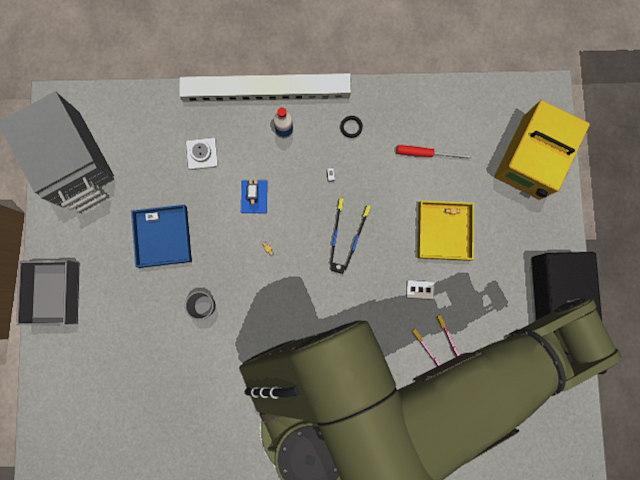

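View pics/scene0.png

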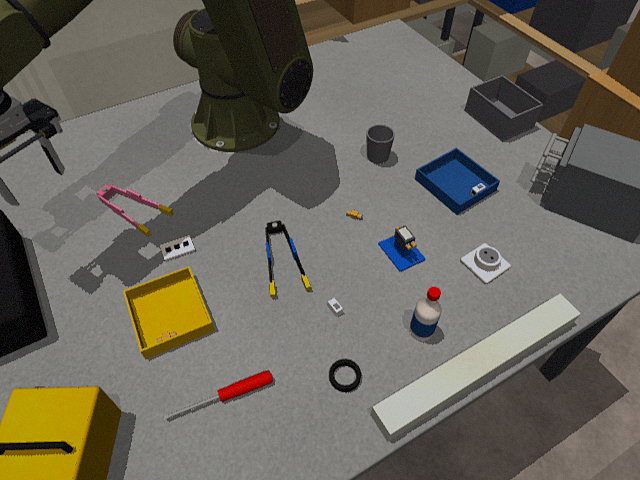

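The top view shows the loose jack at (331,174), the loose coupler at (267,248), and the black tongs with blue pads near (334,240) and (355,243). The splitter on its stand is at (253,190), the blue tray at (161,236) and the yellow tray at (446,230). The pink look-alike tongs are at (437,340). There are two jacks and two couplers, and the loose ones are those outside the trays.

```bash
cat > h.py <<'E'
import numpy as np, cv2
from scipy.spatial.transform import Rotation as Ro
from workcell import robot, grab_frame, camera_model
def ray(n,px):
    c=camera_model(n);K=c["camera_matrix"]
    px=np.atleast_2d(px).astype(float)
    d=np.c_[(px[:,0]-K[0,2])/K[0,0],-(px[:,1]-K[1,2])/K[1,1],-np.ones(len(px))]
    return c["xyz"],d@Ro.from_euler("xyz",c["attitude"]).as_matrix().T
def toplane(n,px,z):
    o,d=ray(n,px);return o+d*((z-o[2])/d[:,2])[:,None]
def blobs(n,im,lo,hi,z,roi,amin=6):
    x0,y0,x1,y1=roi
    m=np.zeros(im.shape[:2],np.uint8)
    hsv=cv2.cvtColor(im,cv2.COLOR_BGR2HSV)
    m[y0:y1,x0:x1]=cv2.inRange(hsv,lo,hi)[y0:y1,x0:x1]
    k,l,s,c=cv2.connectedComponentsWithStats(m)
    out=[]
    for i in range(1,k):
        if s[i,4]>=amin:
            v,u=np.nonzero(l==i);P=toplane(n,np.c_[u,v],z)[:,:2]
            mu=P.mean(0);w,V=np.linalg.eigh(np.cov((P-mu).T));a=V[:,1]
            r=cv2.minAreaRect((P*1000).astype(np.float32))
            out.append((s[i,4],c[i].round(1),mu.round(4),round(float(np.degrees(np.arctan2(a[1],a[0]))),1),(4*np.sqrt(w)).round(3),np.round(r[0],1),np.round(r[1],1),round(r[2],1)))
    return out
E
python3 - <<'E'
from h import *
t=cv2.imread("pics/top0.png");s=cv2.imread("pics/scene0.png")
def show(l,*a):
    print(l)
    for b in blobs(*a): print("  ",*b)
B=((100,110,40),(125,255,255));Y=((18,120,120),(35,255,255))
for n,im,r in(("top",t,dict(pads=(320,190,375,280),stand=(235,170,275,220),tips=(325,190,375,225),jack=(322,164,342,184),coup=(255,236,280,260),bt=(120,195,200,275),yt=(410,190,485,270),sp=(240,172,268,210))),("scene",s,dict(pads=(255,210,315,290),stand=(370,225,430,275),tips=(260,270,320,300),jack=(322,292,350,320),coup=(340,205,370,222),sp=(385,220,425,260)))):
    show(n+" pads z.03",n,im,*B,.03,r["pads"])
    show(n+" tips z.02",n,im,*Y,.02,r["tips"])
    show(n+" stand z.006",n,im,*B,.006,r["stand"])
    show(n+" jack z.02",n,im,(0,0,190),(180,60,255),.02,r["jack"])
    show(n+" coupler z.01",n,im,(8,90,90),(35,255,255),.01,r["coup"])
    show(n+" split white z.068",n,im,(0,0,175),(180,70,255),.068,r["sp"])
    show(n+" split brass z.054",n,im,(10,100,90),(35,255,255),.054,r["sp"])
    if n=="top":
        show("bt z.035",n,im,(100,110,40),(125,255,255),.02,r["bt"],50)
        show("yt",n,im,*Y,.02,r["yt"],50)
c=[cv2.resize(t[160:270,235:385],None,fx=5,fy=5,interpolation=cv2.INTER_CUBIC)]
cv2.imwrite("pics/crop1.png",c[0])
c=s[205:325,255:435];cv2.imwrite("pics/crop2.png",cv2.resize(c,None,fx=4.4,fy=4.4,interpolation=cv2.INTER_CUBIC))
E
```

```text
top pads z.03
   37 [334.7 237.2] [ 0.4886 -0.0748] 167.1 [0.007 0.051] [489.1 -74.7] [ 5.6 43. ] 77.1
   39 [355.2 242.3] [ 0.474  -0.1278] 160.2 [0.007 0.052] [ 473.5 -127.4] [ 5.8 42.6] 69.8
top tips z.02
   45 [340.1 203.5] [ 0.5799 -0.0923] 171.1 [0.012 0.038] [579. -92.] [ 9.6 32.9] 79.0
   44 [366.4 210.6] [ 0.5591 -0.1612] 155.9 [0.012 0.037] [ 558.5 -161.4] [ 9.8 32.6] 66.5
top stand z.006
   606 [254.2 198.4] [0.6019 0.1371] 169.6 [0.09  0.105] [608.5 138.9] [67.2 88.1] 89.3
top jack z.02
   42 [330.6 174.3] [ 0.6598 -0.0691] -179.4 [0.021 0.038] [660.7 -70.2] [16.  27.4] 88.7
top coupler z.01
   57 [267.4 248.2] [0.4661 0.1032] -142.1 [0.016 0.034] [466.4 103.2] [31.1 14.6] 32.6
top split white z.068
   79 [251.8 190.6] [0.6094 0.1373] 173.0 [0.02  0.036] [609.8 137.8] [18.  28.9] 88.7
top split brass z.054
   8 [250.1 181.1] [0.6379 0.1427] 137.1 [0.008 0.01 ] [638.3 143. ] [5.2 5.4] 89.5
   11 [255.1 181.6] [0.6363 0.1298] 165.8 [0.008 0.012] [636.6 130. ] [5.2 8. ] 89.4
   10 [252.2 201.9] [0.5827 0.1378] 116.4 [0.009 0.011] [582.4 137.1] [7.8 5.3] 88.7
bt z.035
   3017
[... 582 characters left out ...]
and z.006
   792 [400.6 253.7] [0.616  0.1302] -159.8 [0.068 0.107] [610.2 136. ] [70.4 90.9] 88.3
scene jack z.02
   58 [334.3 304. ] [ 0.6598 -0.0707] -178.7 [0.02 0.04] [661.4 -70. ] [29.5 14.9] 4.1
scene coupler z.01
   67 [353.7 213. ] [0.4641 0.1025] -144.4 [0.02  0.037] [463.7 103.2] [32.1 18.7] 35.8
scene split white z.068
   75 [405.1 233. ] [0.6091 0.1371] 179.9 [0.02  0.031] [608.8 137.3] [17.1 26. ] 85.7
scene split brass z.054
   8 [396.8 227.4] [0.5788 0.1392] 96.6 [0.007 0.01 ] [579.4 139.2] [5.  7.6] 18.9
   16 [413.6 244.1] [0.6352 0.1431] 150.9 [0.01  0.014] [634.8 142.8] [ 8.  10.4] 82.0
   16 [408.4 246.8] [0.6353 0.1291] 143.1 [0.009 0.013] [636.  128.9] [ 6.4 11.1] 53.5
```

View pics/crop1.png

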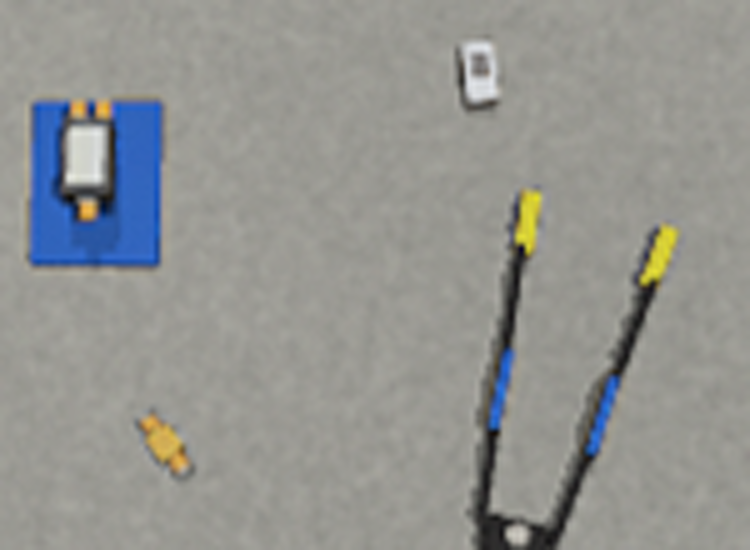

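View pics/crop2.png

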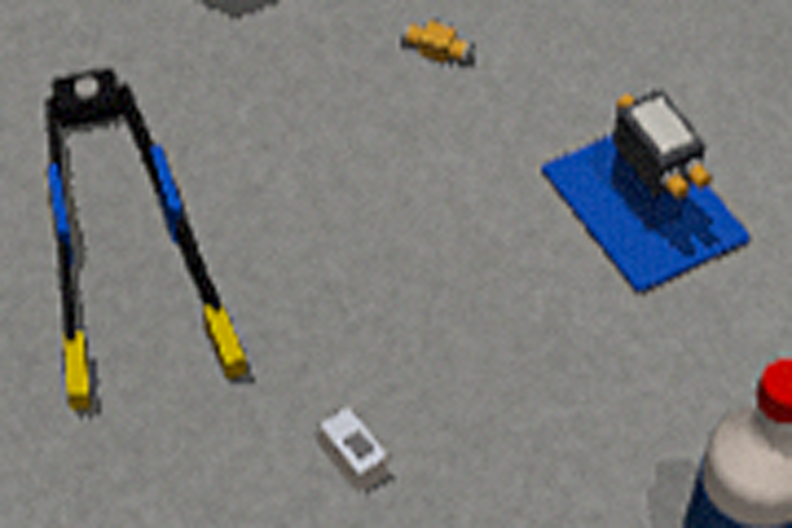

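The crops confirm the targets. The loose white jack is at top (331,174), world (0.660,-0.070), and the loose coupler is at (267,248), world (0.466,0.103), axis about 37°. The black tongs' origin is near (0.482,-0.101), yaw -0.29, and the splitter is at (0.609,0.1375), yaw about -0.02. The white jack and brass coupler inside the trays are the fixed ones, and the pink tongs are a look-alike. I'm moving to the jack first.

Call:
jog_arm:
  series:
    - {"tx":3.5,"ty":3.5,"tz":-0.5,"wz":-0.12,"grip":0.6}
    - {"tx":7,"ty":7,"tz":-1,"wz":-0.23,"grip":0.6}
    - {"tx":10.5,"ty":10.5,"tz":-2,"wz":-0.35,"grip":0.6}
    - {"tx":14,"ty":14,"tz":-3,"wz":-0.456,"grip":0.6}
    - {"tx":17.5,"ty":17.5,"tz":-4,"wz":-0.456,"grip":0.6}
  grip_force: 20

```text
invalid input
```

Call:
jog_arm:
  series:
    - {"grip":0.6,"tx":3.5,"ty":3.5,"tz":-0.5,"wx":0.0,"wy":0.0,"wz":-0.12}
    - {"grip":0.6,"tx":7.0,"ty":7.0,"tz":-1.0,"wx":0.0,"wy":0.0,"wz":-0.23}
    - {"grip":0.6,"tx":10.5,"ty":10.5,"tz":-2.0,"wx":0.0,"wy":0.0,"wz":-0.35}
    - {"grip":0.6,"tx":14.0,"ty":14.0,"tz":-3.0,"wx":0.0,"wy":0.0,"wz":-0.456}
    - {"grip":0.6,"tx":17.5,"ty":17.5,"tz":-4.0,"wx":0.0,"wy":0.0,"wz":-0.456}
  grip_force: 20

```text
time_s: 0.6
position: [0.4171, -0.3182, 0.1653]
ee_rot: [-3.141, 0.0, -0.004]
contact_force: [0.3, -0.4, 0.8]
gripper_width: 0.618
finger_force: 0.0
```

Call:
jog_arm:
  series:
    - {"grip":0.6,"tx":3.4,"ty":3.5,"tz":-0.5,"wx":0,"wy":0,"wz":0}
    - {"grip":0.6,"tx":6.8,"ty":7,"tz":-1,"wx":0,"wy":0,"wz":0}
    - {"grip":0.6,"tx":10.2,"ty":10.5,"tz":-2,"wx":0,"wy":0,"wz":0}
    - {"grip":0.6,"tx":13.6,"ty":14,"tz":-3,"wx":0,"wy":0,"wz":0}
    - {"grip":0.6,"tx":17,"ty":17.5,"tz":-4,"wx":0,"wy":0,"wz":0}

```text
time_s: 1.1
position: [0.5871, -0.1431, 0.1251]
ee_rot: [-3.141, 0.0, -0.0]
contact_force: [0.8, 0.4, 0.4]
gripper_width: 0.602
finger_force: 0.0
```

Call:
jog_arm:
  series:
    - {"grip":0.6,"tx":3.5,"ty":3.5,"tz":-1,"wx":0,"wy":0,"wz":0}
    - {"grip":0.6,"tx":7.3,"ty":7.3,"tz":-2,"wx":0,"wy":0,"wz":0}
    - {"grip":0.6,"tx":7.3,"ty":7.3,"tz":-6,"wx":0,"wy":0,"wz":0}
    - {"grip":0.6,"tx":7.3,"ty":7.3,"tz":-10,"wx":0,"wy":0,"wz":0}
    - {"grip":0.6,"tx":7.3,"ty":7.3,"tz":-11.8,"wx":0,"wy":0,"wz":0}

```text
time_s: 1.6
position: [0.6571, -0.0711, 0.0034]
ee_rot: [-3.141, 0.006, 0.0]
contact_force: [-0.2, -0.1, -0.2]
gripper_width: 0.602
finger_force: 0.0
```

Call:
jog_arm:
  series:
    - {"grip":0,"tx":0,"ty":0,"tz":0,"wx":0,"wy":0,"wz":0}
    - {"grip":0,"tx":0,"ty":0,"tz":0,"wx":0,"wy":0,"wz":0}
    - {"grip":0,"tx":0,"ty":0,"tz":0,"wx":0,"wy":0,"wz":0}
    - {"grip":0,"tx":0,"ty":0,"tz":0,"wx":0,"wy":0,"wz":0}
    - {"grip":0,"tx":0,"ty":0,"tz":0,"wx":0,"wy":0,"wz":0}

```text
time_s: 2.1
position: [0.6595, -0.0721, 0.009]
ee_rot: [3.141, -0.002, -0.0]
contact_force: [-0.3, 0.7, -0.0]
gripper_width: 0.212
finger_force: 0.0
```

Call:
jog_arm:
  series:
    - {"grip":0,"tx":0,"ty":0,"tz":-0.2,"wx":0,"wy":0,"wz":0}
    - {"grip":0,"tx":0,"ty":0,"tz":-0.2,"wx":0,"wy":0,"wz":0}
    - {"grip":0,"tx":0,"ty":0,"tz":-0.2,"wx":0,"wy":0,"wz":0}
    - {"grip":0,"tx":0,"ty":0,"tz":3,"wx":0,"wy":0,"wz":0}
    - {"grip":0,"tx":0,"ty":0,"tz":7,"wx":0,"wy":0,"wz":0}

```text
time_s: 2.6
position: [0.6581, -0.0718, 0.0773]
ee_rot: [-3.141, 0.003, -0.0]
contact_force: [-0.0, 0.0, 0.3]
gripper_width: 0.178
finger_force: 20.0
```

Call:
jog_arm:
  series:
    - {"grip":0,"tx":-1,"ty":0,"tz":4.5,"wx":0,"wy":0,"wz":0}
    - {"grip":0,"tx":-3,"ty":2.5,"tz":8,"wx":0,"wy":0,"wz":0}
    - {"grip":0,"tx":-4.7,"ty":7,"tz":9,"wx":0,"wy":0,"wz":0}
    - {"grip":0,"tx":-6.5,"ty":11.5,"tz":9,"wx":0,"wy":0,"wz":0}
    - {"grip":0,"tx":-8.2,"ty":16,"tz":9,"wx":0,"wy":0,"wz":0}

```text
time_s: 3.1
position: [0.5762, 0.0895, 0.1687]
ee_rot: [-3.141, -0.002, -0.001]
contact_force: [1.3, -0.3, -0.1]
gripper_width: 0.179
finger_force: 20.0
```

Call:
jog_arm:
  series:
    - {"grip":0,"tx":-1.5,"ty":4.5,"tz":0,"wx":0,"wy":0,"wz":0}
    - {"grip":0,"tx":-3,"ty":9,"tz":0,"wx":0,"wy":0,"wz":0}
    - {"grip":0,"tx":-4.5,"ty":13.5,"tz":0,"wx":0,"wy":0,"wz":0}
    - {"grip":0,"tx":-6,"ty":18,"tz":0,"wx":0,"wy":0,"wz":0}
    - {"grip":0,"tx":-7.5,"ty":22.5,"tz":0,"wx":0,"wy":0,"wz":0}

```text
time_s: 3.6
position: [0.5012, 0.3149, 0.1683]
ee_rot: [-3.141, -0.001, -0.0]
contact_force: [0.9, -0.1, -0.4]
gripper_width: 0.177
finger_force: 20.0
```

Call:
jog_arm:
  series:
    - {"grip":0,"tx":-1,"ty":4,"tz":-1,"wx":0,"wy":0,"wz":0}
    - {"grip":0,"tx":-1.5,"ty":6.7,"tz":-4,"wx":0,"wy":0,"wz":0}
    - {"grip":0,"tx":-1.5,"ty":6.7,"tz":-8.5,"wx":0,"wy":0,"wz":0}
    - {"grip":0,"tx":-1.5,"ty":6.7,"tz":-12.5,"wx":0,"wy":0,"wz":0}
    - {"grip":0,"tx":-1.5,"ty":6.7,"tz":-15,"wx":0,"wy":0,"wz":0}

```text
time_s: 4.1
position: [0.4859, 0.3797, 0.0149]
ee_rot: [3.14, 0.002, 0.0]
contact_force: [1.1, 0.2, -0.0]
gripper_width: 0.179
finger_force: 20.0
```

Call:
jog_arm:
  series:
    - {"grip":0.5,"tx":0,"ty":0,"tz":-0.3,"wx":0,"wy":0,"wz":0}
    - {"grip":0.5,"tx":0,"ty":0,"tz":-0.3,"wx":0,"wy":0,"wz":0}
    - {"grip":0.5,"tx":0,"ty":0,"tz":-0.3,"wx":0,"wy":0,"wz":0}
    - {"grip":0.5,"tx":0,"ty":0,"tz":3.5,"wx":0,"wy":0,"wz":0}
    - {"grip":0.5,"tx":0,"ty":0,"tz":8,"wx":0,"wy":0,"wz":0}

```text
time_s: 4.6
position: [0.4868, 0.3799, 0.0993]
ee_rot: [3.141, 0.001, -0.0]
contact_force: [0.8, 0.5, 0.1]
gripper_width: 0.497
finger_force: 0.0
```

Call:
jog_arm:
  series:
    - {"grip":0.5,"tx":-0.4,"ty":-4.5,"tz":0,"wx":0,"wy":0,"wz":0.13}
    - {"grip":0.5,"tx":-0.8,"ty":-9,"tz":0,"wx":0,"wy":0,"wz":0.26}
    - {"grip":0.5,"tx":-1.2,"ty":-13.5,"tz":0,"wx":0,"wy":0,"wz":0.39}
    - {"grip":0.5,"tx":-1.6,"ty":-18,"tz":0,"wx":0,"wy":0,"wz":0.52}
    - {"grip":0.5,"tx":-2,"ty":-22.5,"tz":0,"wx":0,"wy":0,"wz":0.646}

```text
time_s: 5.1
position: [0.4673, 0.1537, 0.0997]
ee_rot: [3.14, -0.003, 0.651]
contact_force: [1.1, -0.2, -0.4]
gripper_width: 0.498
finger_force: 0.0
```

Call:
jog_arm:
  series:
    - {"grip":0.5,"tx":-0.2,"ty":-4,"tz":0,"wx":0,"wy":0,"wz":0}
    - {"grip":0.5,"tx":-0.2,"ty":-5.2,"tz":-3,"wx":0,"wy":0,"wz":0}
    - {"grip":0.5,"tx":-0.2,"ty":-5.2,"tz":-6.5,"wx":0,"wy":0,"wz":0}
    - {"grip":0.5,"tx":-0.2,"ty":-5.2,"tz":-8.6,"wx":0,"wy":0,"wz":0}
    - {"grip":0,"tx":-0.2,"ty":-5.2,"tz":-9,"wx":0,"wy":0,"wz":0}

```text
time_s: 5.6
position: [0.4648, 0.1029, 0.0073]
ee_rot: [-3.141, 0.001, 0.645]
contact_force: [-0.1, -0.2, 0.4]
gripper_width: 0.45
finger_force: 0.0
```

Call:
jog_arm:
  series:
    - {"grip":0,"tx":0,"ty":0,"tz":0,"wx":0,"wy":0,"wz":0}
    - {"grip":0,"tx":0,"ty":0,"tz":0,"wx":0,"wy":0,"wz":0}
    - {"grip":0,"tx":0,"ty":0,"tz":0,"wx":0,"wy":0,"wz":0}
    - {"grip":0,"tx":0,"ty":0,"tz":0,"wx":0,"wy":0,"wz":0}
    - {"grip":0,"tx":0,"ty":0,"tz":0,"wx":0,"wy":0,"wz":0}

```text
time_s: 6.1
position: [0.4658, 0.1033, 0.0089]
ee_rot: [3.141, -0.002, 0.646]
contact_force: [-1.7, -0.6, 9.5]
gripper_width: 0.156
finger_force: 20.0
```

Call:
jog_arm:
  series:
    - {"grip":0,"tx":0,"ty":0,"tz":3,"wx":0,"wy":0,"wz":0}
    - {"grip":0,"tx":0,"ty":0,"tz":7,"wx":0,"wy":0,"wz":0}
    - {"grip":0,"tx":0.2,"ty":-3,"tz":10,"wx":0,"wy":0,"wz":-0.1}
    - {"grip":0,"tx":0.4,"ty":-7.5,"tz":11,"wx":0,"wy":0,"wz":-0.2}
    - {"grip":0,"tx":0.6,"ty":-12,"tz":11,"wx":0,"wy":0,"wz":-0.3}

```text
time_s: 6.6
position: [0.4718, -0.018, 0.1202]
ee_rot: [3.14, -0.004, 0.343]
contact_force: [1.4, 0.7, -1.0]
gripper_width: 0.155
finger_force: 20.0
```

Call:
jog_arm:
  series:
    - {"grip":0,"tx":0.2,"ty":-4.5,"tz":0,"wx":0,"wy":0,"wz":-0.13}
    - {"grip":0,"tx":0.5,"ty":-9,"tz":0,"wx":0,"wy":0,"wz":-0.26}
    - {"grip":0,"tx":0.8,"ty":-13.5,"tz":0,"wx":0,"wy":0,"wz":-0.39}
    - {"grip":0,"tx":1,"ty":-18,"tz":0,"wx":0,"wy":0,"wz":-0.52}
    - {"grip":0,"tx":1.2,"ty":-22.5,"tz":0,"wx":0,"wy":0,"wz":-0.636}

```text
time_s: 7.1
position: [0.4829, -0.2438, 0.1183]
ee_rot: [3.141, -0.001, -0.296]
contact_force: [0.7, -0.0, -0.2]
gripper_width: 0.157
finger_force: 20.0
```

Call:
jog_arm:
  series:
    - {"grip":0,"tx":0.3,"ty":-4.5,"tz":0,"wx":0,"wy":0,"wz":0}
    - {"grip":0,"tx":0.6,"ty":-9,"tz":0,"wx":0,"wy":0,"wz":0}
    - {"grip":0,"tx":0.6,"ty":-12.8,"tz":-2,"wx":0,"wy":0,"wz":0}
    - {"grip":0,"tx":0.6,"ty":-12.8,"tz":-6,"wx":0,"wy":0,"wz":0}
    - {"grip":0,"tx":0.6,"ty":-12.8,"tz":-9.2,"wx":0,"wy":0,"wz":0}

```text
time_s: 7.6
position: [0.4884, -0.3707, 0.0242]
ee_rot: [-3.141, 0.0, -0.292]
contact_force: [0.0, -0.4, -1.3]
gripper_width: 0.158
finger_force: 20.0
```

Call:
jog_arm:
  series:
    - {"grip":0,"tx":0,"ty":0,"tz":-1.1,"wx":0,"wy":0,"wz":0}
    - {"grip":0.45,"tx":0,"ty":0,"tz":-1.1,"wx":0,"wy":0,"wz":0}
    - {"grip":0.45,"tx":0,"ty":0,"tz":-1.1,"wx":0,"wy":0,"wz":0}
    - {"grip":0.45,"tx":0,"ty":0,"tz":-1.1,"wx":0,"wy":0,"wz":0}
    - {"grip":0.45,"tx":0,"ty":0,"tz":3,"wx":0,"wy":0,"wz":0}

```text
time_s: 8.1
position: [0.4874, -0.3683, 0.0527]
ee_rot: [-3.139, 0.006, -0.29]
contact_force: [0.3, 0.2, 0.2]
gripper_width: 0.438
finger_force: 0.0
```

Call:
jog_arm:
  series:
    - {"grip":0.45,"tx":0,"ty":0,"tz":4,"wx":0,"wy":0,"wz":0}
    - {"grip":1,"tx":0,"ty":3,"tz":8,"wx":0,"wy":0,"wz":0}
    - {"grip":1,"tx":0,"ty":7.5,"tz":8,"wx":0,"wy":0,"wz":0}
    - {"grip":1,"tx":0,"ty":12,"tz":8,"wx":0,"wy":0,"wz":0}
    - {"grip":1,"tx":0,"ty":14,"tz":8,"wx":0,"wy":0,"wz":0}

```text
time_s: 8.6
position: [0.4892, -0.2271, 0.1373]
ee_rot: [3.141, -0.002, -0.288]
contact_force: [0.9, -0.1, 0.1]
gripper_width: 0.753
finger_force: 0.0
```

```bash
python3 - <<'E'
from h import *
t=grab_frame("top");s=grab_frame("scene")
cv2.imwrite("pics/top1.png",t);cv2.imwrite("pics/scene1.png",s)
B=((100,110,40),(125,255,255));Y=((18,120,120),(35,255,255))
for n,im,p,q in(("top",t,(320,190,375,280),(325,190,375,225)),("scene",s,(255,210,315,290),(260,270,320,300))):
    for b in blobs(n,im,*B,.03,p)+blobs(n,im,*Y,.02,q): print(n,*b)
print(robot.get_obs()["position"])
a=cv2.resize(t[150:290,110:500],(780,280));b=cv2.resize(s[140:360,110:510],(576,317))
b=cv2.copyMakeBorder(b,0,0,0,204,0)
cv2.imwrite("pics/crop3.png",np.vstack([a,b]))
E
```

```text
top 36 [334.8 237.1] [ 0.4888 -0.0749] 167.3 [0.006 0.052] [489. -75.] [ 5.1 43. ] 77.1
top 38 [355.1 242.8] [ 0.4727 -0.1276] 159.8 [0.007 0.053] [ 472.6 -127.5] [ 5.  44.3] 69.8
top 46 [340.2 203.5] [ 0.5799 -0.0924] 171.1 [0.012 0.037] [579.  -92.2] [10.  32.9] 79.0
top 43 [366.4 210.6] [ 0.5592 -0.1614] 156.4 [0.011 0.037] [ 558.5 -161.5] [ 9.6 32.5] 67.8
scene 70 [292.5 248.2] [ 0.4977 -0.08  ] 161.5 [0.01  0.064] [498.  -79.8] [ 9.5 59.7] 70.6
scene 53 [268.  250.9] [ 0.4773 -0.13  ] 160.7 [0.007 0.059] [ 477.3 -130.1] [ 6.  50.6] 71.0
scene 58 [305.9 281.3] [ 0.5824 -0.0939] 170.8 [0.012 0.038] [580.9 -93.7] [ 9.8 33. ] 81.0
scene 54 [271.9 288. ] [ 0.5613 -0.1635] 155.9 [0.01  0.038] [ 559.2 -162.2] [ 8.3 34.8] 63.4
[ 0.48954177 -0.2278359   0.13723848]
```

View pics/crop3.png

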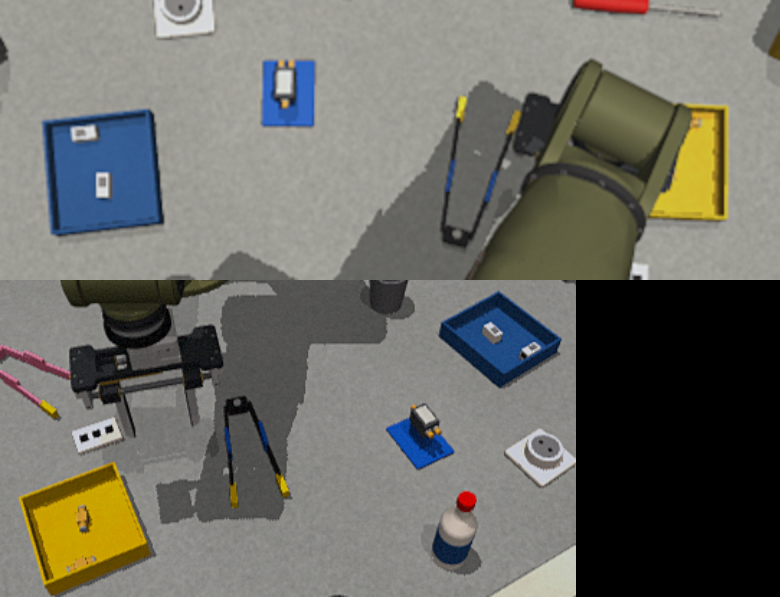

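Both parts are in their trays: the jack at crop (103,185) and the coupler at crop (82,518). The tongs have not moved. Next I grip the tongs by their blue pads.

Call:
jog_arm:
  series:
    - {"grip":1,"tx":-0.2,"ty":4.5,"tz":0,"wx":0,"wy":0,"wz":0}
    - {"grip":1,"tx":-0.5,"ty":9,"tz":0,"wx":0,"wy":0,"wz":0}
    - {"grip":1,"tx":-0.75,"ty":12.65,"tz":0,"wx":0,"wy":0,"wz":0}
    - {"grip":1,"tx":-0.75,"ty":12.65,"tz":-3,"wx":0,"wy":0,"wz":0}
    - {"grip":1,"tx":-0.75,"ty":12.65,"tz":-7,"wx":0,"wy":0,"wz":0}

```text
time_s: 9.2
position: [0.4834, -0.1038, 0.0673]
ee_rot: [3.141, -0.006, -0.289]
contact_force: [1.0, -0.7, -1.2]
gripper_width: 1.004
finger_force: 0.0
```

Call:
jog_arm:
  series:
    - {"grip":1,"tx":0,"ty":0,"tz":-3,"wx":0,"wy":0,"wz":0}
    - {"grip":1,"tx":0,"ty":0,"tz":-5,"wx":0,"wy":0,"wz":0}
    - {"grip":1,"tx":0,"ty":0,"tz":-6,"wx":0,"wy":0,"wz":0}
    - {"grip":0.575,"tx":0,"ty":0,"tz":-6,"wx":0,"wy":0,"wz":0}
    - {"grip":0.575,"tx":0,"ty":0,"tz":-6,"wx":0,"wy":0,"wz":0}
  grip_force: 35

```text
time_s: 9.7
position: [0.4823, -0.1039, 0.0068]
ee_rot: [3.142, -0.001, -0.291]
contact_force: [-1.2, 0.5, 0.6]
gripper_width: 0.868
finger_force: 0.0
```

Call:
jog_arm:
  series:
    - {"grip":0.575,"tx":0,"ty":0,"tz":0,"wx":0,"wy":0,"wz":0}
    - {"grip":0.575,"tx":0,"ty":0,"tz":0,"wx":0,"wy":0,"wz":0}
    - {"grip":0.575,"tx":0,"ty":0,"tz":0,"wx":0,"wy":0,"wz":0}
    - {"grip":0.575,"tx":0,"ty":0,"tz":0,"wx":0,"wy":0,"wz":0}
    - {"grip":0.575,"tx":0,"ty":0,"tz":0,"wx":0,"wy":0,"wz":0}

```text
time_s: 10.2
position: [0.4822, -0.1036, 0.0065]
ee_rot: [3.141, -0.002, -0.29]
contact_force: [0.2, -1.5, 6.6]
gripper_width: 0.578
finger_force: 9.5
```

Call:
jog_arm:
  series:
    - {"grip":0.575,"tx":0,"ty":0,"tz":1,"wx":0,"wy":0,"wz":0}
    - {"grip":0.575,"tx":0,"ty":0,"tz":3,"wx":0,"wy":0,"wz":0}
    - {"grip":0.575,"tx":0,"ty":0,"tz":5,"wx":0,"wy":0,"wz":0}
    - {"grip":0.575,"tx":0,"ty":0,"tz":7,"wx":0,"wy":0,"wz":0}
    - {"grip":0.575,"tx":0,"ty":0,"tz":9,"wx":0,"wy":0,"wz":0}

```text
time_s: 10.7
position: [0.4814, -0.1033, 0.0971]
ee_rot: [-3.142, 0.0, -0.29]
contact_force: [0.1, -0.8, -1.2]
gripper_width: 0.575
finger_force: 7.4
```

```bash
python3 - <<'E'
from h import *
t=grab_frame("top");s=grab_frame("scene")
o=robot.get_obs();print(o["position"],o["ee_rot"],o["gripper_width"],o["finger_force"],o["contact_force"])
Y=((18,120,100),(35,255,255))
for n,im in(("top",t),("scene",s)):
    r=(300,170,400,240) if n=="top" else (230,230,340,340)
    for b in blobs(n,im,*Y,.11,r): print(n,*b)
a=cv2.resize(t[160:280,300:400],(500,600));b=cv2.resize(s[180:340,220:340],(450,600))[:,:300]
cv2.imwrite("pics/crop4.png",np.hstack([a,b]))
E
```

```text
[ 0.4826408  -0.10361126  0.09834104] [-3.14152713 -0.00418698 -0.29005606] 0.5752098293503186 7.411246841365937 [ 0.68158809 -0.85076267 -1.11393754]
top 20 [345.4 194. ] [ 0.5861 -0.1008] 174.2 [0.011 0.016] [ 585.  -100.9] [ 7.5 12.8] 88.2
top 23 [368.  200.3] [ 0.5691 -0.1567] 158.0 [0.012 0.017] [ 568.5 -156.6] [10.  12.8] 87.9
scene 70 [301.3 255.4] [ 0.5773 -0.0995] 168.7 [0.012 0.039] [576.6 -99.2] [10.4 34.1] 77.5
scene 71 [272.7 261.4] [ 0.562  -0.1548] 158.0 [0.012 0.039] [ 561.1 -154.3] [10.  33.5] 69.1
scene 7 [274.  270.1] [ 0.5818 -0.162 ] 80.7 [0.004 0.014] [ 581.8 -161.9] [8.5 2.8] 77.1
```

View pics/crop4.png

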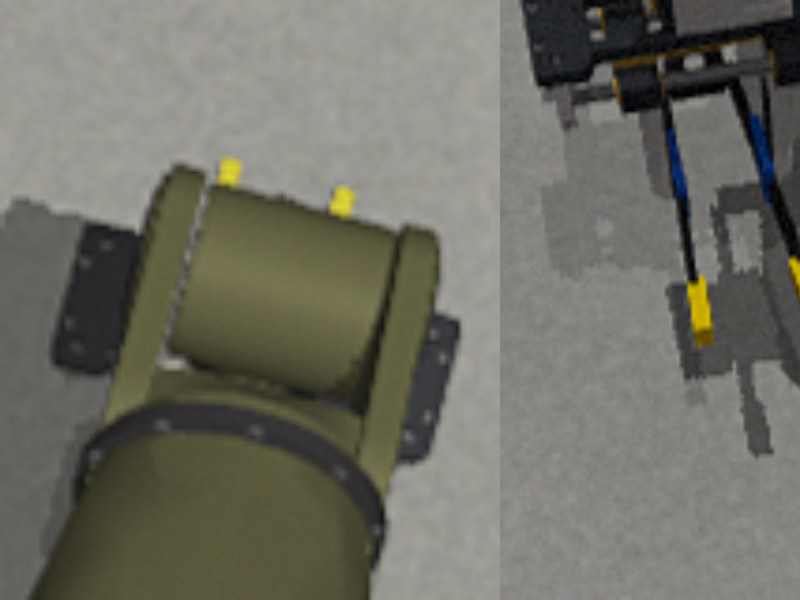

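The tongs are held level, with both yellow tips visible at crop (230,172) and (343,202). I'm turning them and carrying them behind the splitter.

Call:
jog_arm:
  series:
    - {"grip":0.575,"tx":-0.5,"ty":2,"tz":0,"wx":0,"wy":0,"wz":0.03}
    - {"grip":0.575,"tx":-1,"ty":5,"tz":0,"wx":0,"wy":0,"wz":0.06}
    - {"grip":0.575,"tx":-1.6,"ty":8,"tz":0,"wx":0,"wy":0,"wz":0.09}
    - {"grip":0.575,"tx":-2.2,"ty":11,"tz":0,"wx":0,"wy":0,"wz":0.12}
    - {"grip":0.575,"tx":-2.8,"ty":14,"tz":0,"wx":0,"wy":0,"wz":0.15}

```text
time_s: 11.3
position: [0.4527, 0.0378, 0.0949]
ee_rot: [3.141, 0.001, -0.139]
contact_force: [0.7, 0.5, -0.4]
gripper_width: 0.578
finger_force: 7.4
```

Call:
jog_arm:
  series:
    - {"grip":0.575,"tx":-0.6,"ty":3,"tz":0,"wx":0,"wy":0,"wz":0.03}
    - {"grip":0.575,"tx":-1.2,"ty":6,"tz":0,"wx":0,"wy":0,"wz":0.06}
    - {"grip":0.575,"tx":-1.8,"ty":9,"tz":-1,"wx":0,"wy":0,"wz":0.09}
    - {"grip":0.575,"tx":-1.9,"ty":10.15,"tz":-3,"wx":0,"wy":0,"wz":0.105}
    - {"grip":0.575,"tx":-1.9,"ty":10.15,"tz":-4.9,"wx":0,"wy":0,"wz":0.105}

```text
time_s: 11.8
position: [0.4338, 0.1395, 0.0455]
ee_rot: [-3.142, 0.0, -0.032]
contact_force: [-0.2, -0.2, -0.5]
gripper_width: 0.575
finger_force: 7.4
```

```bash
python3 - <<'E'
from h import *
t=grab_frame("top");s=grab_frame("scene")
o=robot.get_obs();print(o["position"],o["ee_rot"],o["gripper_width"],o["finger_force"],o["contact_force"])
Y=((18,120,100),(35,255,255))
for n,im in(("top",t),("scene",s)):
    r=(225,170,285,240) if n=="top" else (330,180,425,275)
    for b in blobs(n,im,*Y,.0625,r): print(n,*b)
    for b in blobs(n,im,(0,0,175),(180,70,255),.068,(240,172,268,210) if n=="top" else (385,220,425,260)): print(" sp",n,*b)
a=cv2.resize(t[160:240,215:295],(400,400));b=cv2.resize(s[180:280,330:430],(400,400))
cv2.imwrite("pics/crop5.png",np.hstack([a,b]))
E
```

```text
[0.43273081 0.13807884 0.04426507] [ 3.14033574  0.00469681 -0.03434581] 0.5768530723430534 7.410813820024487 [ 0.00086119 -0.22218768 -0.37493193]
top 6 [255.7 181.5] [0.6346 0.1275] 179.6 [0.005 0.011] [634.6 127.9] [2.6 8. ] 89.4
top 8 [251.9 201.9] [0.5811 0.1378] 136.4 [0.008 0.01 ] [580.8 137.5] [5.2 5.3] 89.4
top 44 [240.5 223. ] [0.5266 0.1675] 179.7 [0.012 0.033] [526.6 167.5] [ 7.7 26.1] 89.6
top 40 [263.  222.2] [0.5274 0.1099] -179.3 [0.013 0.029] [525.3 109.8] [10.3 26. ] 89.3
 sp top 73 [251.8 190.7] [0.6093 0.1373] 170.7 [0.02  0.034] [609.7 137.2] [16.8 30. ] 83.3
scene 50 [392.9 207.3] [0.5315 0.1613] -178.3 [0.012 0.038] [530.1 161. ] [32.8  9.5] 2.9
scene 58 [371.4 215.8] [0.5282 0.1049] 175.3 [0.013 0.041] [528.2 104.7] [11.1 35.4] 85.1
scene 6 [396.8 227.2] [0.5836 0.1346] 119.1 [0.006 0.009] [583.6 134.5] [3.3 6.1] 18.9
scene 13 [413.7 244.5] [0.6408 0.1375] 124.8 [0.01  0.011] [640.7 137.3] [7.7 7.1] 3.8
scene 12 [408.5 246.5] [0.6395 0.1248] 133.4 [0.008 0.011] [639.5 124.8] [6.3 8. ] 17.5
 sp scene 76 [405.1 233. ] [0.6091 0.1372] 179.1 [0.02  0.031] [608.8 137.3] [17.1 26. ] 85.7
```

View pics/crop5.png

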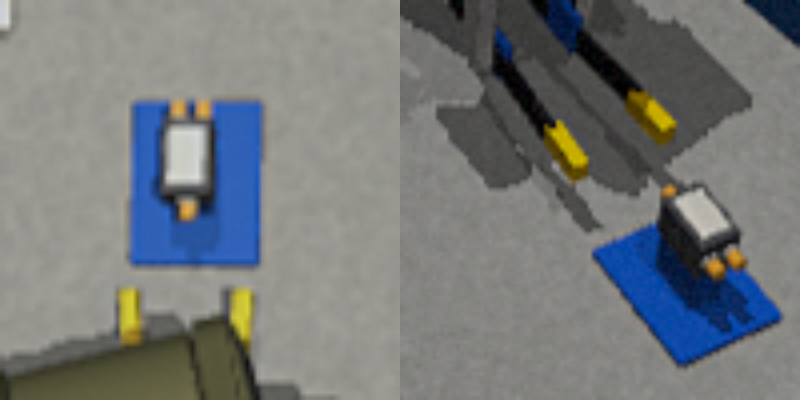

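The tips are open and square behind the splitter, at crop (128,315) and (240,315), with the splitter's rear port at (187,210) between them. I'm raising slightly and advancing.

Call:
jog_arm:
  series:
    - {"grip":0.575,"tx":0,"ty":0,"tz":0.4,"wx":0,"wy":0,"wz":0}
    - {"grip":0.575,"tx":0,"ty":0,"tz":0.8,"wx":0,"wy":0,"wz":0}
    - {"grip":0.575,"tx":1.2,"ty":0,"tz":0.8,"wx":0,"wy":0,"wz":0}
    - {"grip":0.575,"tx":2.4,"ty":0,"tz":0.8,"wx":0,"wy":0,"wz":0}
    - {"grip":0.575,"tx":3.6,"ty":0,"tz":0.8,"wx":0,"wy":0,"wz":0}

```text
time_s: 12.4
position: [0.4716, 0.1379, 0.0562]
ee_rot: [-3.141, -0.002, -0.036]
contact_force: [0.3, -0.6, -1.6]
gripper_width: 0.578
finger_force: 7.4
```

Call:
jog_arm:
  series:
    - {"grip":0.575,"tx":1.2,"ty":0,"tz":0,"wx":0,"wy":0,"wz":0}
    - {"grip":0.575,"tx":2.4,"ty":0,"tz":0,"wx":0,"wy":0,"wz":0}
    - {"grip":0.575,"tx":3.6,"ty":0,"tz":0,"wx":0,"wy":0,"wz":0}
    - {"grip":0.575,"tx":4.5,"ty":0,"tz":0,"wx":0,"wy":0,"wz":0}
    - {"grip":0.575,"tx":4.5,"ty":0,"tz":0,"wx":0,"wy":0,"wz":0}

```text
time_s: 12.9
position: [0.5165, 0.1379, 0.0555]
ee_rot: [-3.141, -0.001, -0.036]
contact_force: [-0.8, 0.2, -0.5]
gripper_width: 0.579
finger_force: 7.4
```

```bash
python3 - <<'E'
from h import *
t=grab_frame("top");s=grab_frame("scene")
o=robot.get_obs();print(o["position"],o["ee_rot"],o["gripper_width"],o["finger_force"],o["contact_force"])
Y=((24,140,100),(35,255,255))
for n,im in(("top",t),("scene",s)):
    r=(225,160,285,240) if n=="top" else (360,200,430,290)
    for b in blobs(n,im,*Y,.066,r): print(n,*b)
    for b in blobs(n,im,(0,0,175),(180,70,255),.068,(240,172,268,210) if n=="top" else (385,220,425,260)): print(" sp",n,*b)
a=cv2.resize(t[160:220,220:280],(390,390));b=cv2.resize(s[195:275,360:440],(390,390))
cv2.imwrite("pics/crop6.png",np.hstack([a,b]))
E
```

```text
[0.51536973 0.1380045  0.0550387 ] [-3.14152096e+00 -1.06754671e-04 -3.55088722e-02] 0.5779613637421255 7.410567513434216 [ 0.11043586 -0.09719481 -0.5513766 ]
top 16 [240.5 187.5] [0.6188 0.1665] -162.6 [0.012 0.012] [618.8 166.5] [7.7 8. ] 89.6
top 11 [263.6 187.8] [0.6166 0.1068] -165.7 [0.007 0.018] [615.8 106. ] [14.2  5.3] 20.6
 sp top 8 [251.  185.6] [0.6227 0.1391] 88.6 [0.005 0.014] [623.  139.1] [10.3  2.6] 88.7
scene 48 [416.  228.5] [0.6097 0.1665] -175.1 [0.012 0.035] [606.9 166.4] [32.8  9.2] 3.1
scene 59 [393.6 237.5] [0.6058 0.1095] 174.0 [0.012 0.039] [605.2 109.4] [10.1 34.8] 86.0
 sp scene 44 [406.1 234.7] [0.6142 0.1362] -136.8 [0.018 0.025] [610.8 137.4] [17.6 22.1] 85.7
```

View pics/crop6.png

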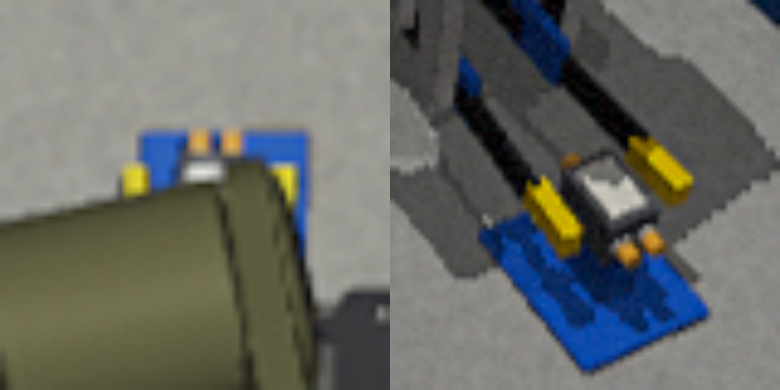

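The tips straddle the splitter at scene crop (555,220) and (660,170), aligned in x, with similar clearance on both sides. I'm lowering 4 mm and closing gently.

Call:
jog_arm:
  series:
    - {"grip":0.56,"tx":0,"ty":-0.05,"tz":-0.2,"wx":0,"wy":0,"wz":0.01}
    - {"grip":0.54,"tx":0,"ty":-0.05,"tz":-0.4,"wx":0,"wy":0,"wz":0.015}
    - {"grip":0.52,"tx":0,"ty":-0.05,"tz":-0.4,"wx":0,"wy":0,"wz":0.015}
    - {"grip":0.5,"tx":0,"ty":-0.05,"tz":-0.4,"wx":0,"wy":0,"wz":0.015}
    - {"grip":0.49,"tx":0,"ty":-0.05,"tz":-0.4,"wx":0,"wy":0,"wz":0.015}

```text
time_s: 13.5
position: [0.5156, 0.1376, 0.0508]
ee_rot: [3.142, -0.0, -0.02]
contact_force: [0.1, -0.9, -0.5]
gripper_width: 0.493
finger_force: 10.8
```

Call:
jog_arm:
  series:
    - {"grip":0.48,"tx":0,"ty":0,"tz":0,"wx":0,"wy":0,"wz":0}
    - {"grip":0.47,"tx":0,"ty":0,"tz":0,"wx":0,"wy":0,"wz":0}
    - {"grip":0.4,"tx":0,"ty":0,"tz":0,"wx":0,"wy":0,"wz":0}
    - {"grip":0.3,"tx":0,"ty":0,"tz":0,"wx":0,"wy":0,"wz":0}
    - {"grip":0.3,"tx":0,"ty":0,"tz":0,"wx":0,"wy":0,"wz":0}
  grip_force: 35

```text
time_s: 14.0
position: [0.5156, 0.1376, 0.0507]
ee_rot: [3.142, 0.0, -0.02]
contact_force: [0.0, 0.0, -0.7]
gripper_width: 0.477
finger_force: 34.9
```

Call:
jog_arm:
  series:
    - {"grip":0.3,"tx":0,"ty":0,"tz":0.5,"wx":0,"wy":0,"wz":0}
    - {"grip":0.3,"tx":0,"ty":0,"tz":1.5,"wx":0,"wy":0,"wz":0}
    - {"grip":0.3,"tx":0,"ty":0,"tz":3,"wx":0,"wy":0,"wz":0}
    - {"grip":0.3,"tx":0,"ty":0,"tz":4.5,"wx":0,"wy":0,"wz":0}
    - {"grip":0.3,"tx":0,"ty":0,"tz":6,"wx":0,"wy":0,"wz":0}

```text
time_s: 14.5
position: [0.5156, 0.1377, 0.1122]
ee_rot: [-3.141, -0.001, -0.02]
contact_force: [0.4, -0.3, -1.1]
gripper_width: 0.475
finger_force: 34.9
```

Call:
jog_arm:
  series:
    - {"grip":0.3,"tx":0,"ty":0,"tz":1.5,"wx":0,"wy":0,"wz":0}
    - {"grip":0.3,"tx":0,"ty":0,"tz":3,"wx":0,"wy":0,"wz":0}
    - {"grip":0.3,"tx":0,"ty":0,"tz":4.5,"wx":0,"wy":0,"wz":0}
    - {"grip":0.3,"tx":0,"ty":0,"tz":5.5,"wx":0,"wy":0,"wz":0}
    - {"grip":0.3,"tx":0,"ty":0,"tz":6,"wx":0,"wy":0,"wz":0}

```text
time_s: 15.0
position: [0.5158, 0.1377, 0.1721]
ee_rot: [-3.141, -0.002, -0.02]
contact_force: [-0.8, -0.0, -1.9]
gripper_width: 0.475
finger_force: 34.9
```

Call:
jog_arm:
  series:
    - {"grip":0.3,"tx":0,"ty":0,"tz":0,"wx":0,"wy":0,"wz":0}
    - {"grip":0.3,"tx":0,"ty":0,"tz":0,"wx":0,"wy":0,"wz":0}
    - {"grip":0.3,"tx":0,"ty":0,"tz":0,"wx":0,"wy":0,"wz":0}
    - {"grip":0.3,"tx":0,"ty":0,"tz":0,"wx":0,"wy":0,"wz":0}
    - {"grip":0.3,"tx":0,"ty":0,"tz":0,"wx":0,"wy":0,"wz":0}

```text
time_s: 15.5
position: [0.5155, 0.1376, 0.1704]
ee_rot: [3.141, 0.001, -0.02]
contact_force: [0.0, 0.2, -2.3]
gripper_width: 0.474
finger_force: 34.9
```

```bash
python3 - <<'E'
from h import *
s=grab_frame("scene")
cv2.imwrite("pics/fin.png",cv2.resize(s[130:400,250:550],(667,600)))
E
```

```text
(no output)
```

View pics/fin.png

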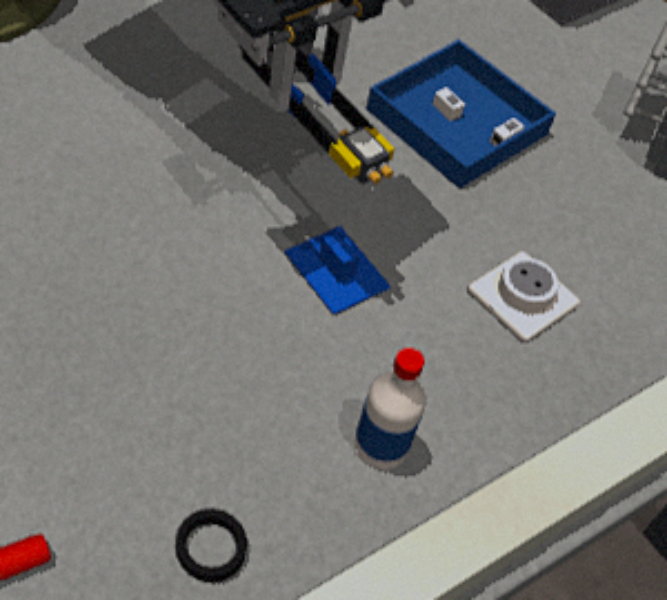

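The splitter is held between the yellow tips at crop (365,150). The stand is empty at (338,265) and the jack is in its tray at (450,102). I'm handing the job in.

```bash
python3 -c "
from workcell import robot
print(robot.job_done())"
```

```text
the job is handed in; nothing more can be done
None
```

I handed the job in with the jack and coupler in their trays and the splitter held still in the tongs about 12 cm above its stand; the hand-in call returned no verdict.

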